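Carry a row of vials over to the new rack in the same order

TASK

Move the four sample vials from the grey rack into the empty white rack, one to a pocket, keeping their order counted from the yellow end: the vial next to the yellow end of the grey rack goes next to the yellow end of the white rack, and so on down the row. Keep every vial upright all the way, and leave each standing flat on its pocket's floor.

Things in the scene. Friction and masses are not known exactly. Their poses are not given: they have to be found in the camera images.
- old_rack: The grey rack that holds the vials at the start. Fixed tray 52 mm across (x), 188 mm long (y, plus the block), walls 18 mm high, 4 mm thick. Four pockets 42 x 44 mm (y, x), floor 4 mm above the worktop, centres at y = +69, +23, -23, -69 mm, x = 0. Origin: underside, centre of the row. A yellow block 16 mm thick, 20 mm high marks its +y end. Clips on a 15 mm ledge on its -x side.
- new_rack: The white rack, empty at the start, without clips. Fixed tray 52 mm across (x), 188 mm long (y, plus the block), walls 18 mm high, 4 mm thick. Four pockets 42 x 44 mm (y, x), floor 4 mm above the worktop, centres at y = +69, +23, -23, -69 mm, x = 0. Origin: underside, centre of the row. A yellow block 16 mm thick, 20 mm high marks its -y end (not +y as on the grey rack).
- vial_white_mid (a point): Loose, round, upright sample vial with white cap, clear glass; 21 mm diameter, cap of about 20 mm diameter, 52 mm tall, 18 g, standing in one of the grey rack's pockets. The point lies on its axis half-way up, 26 mm above its underside; z up the vial.
- vial_blue_mid (a point): Loose, round, upright sample vial with blue cap, pinkish contents; 21 mm diameter, cap of about 20 mm diameter, 52 mm tall, 18 g, standing in one of the grey rack's pockets. The point lies on its axis half-way up, 26 mm above its underside; z up the vial.
- vial_black_mid (a point): Loose, round, upright sample vial with black cap, green contents; 21 mm diameter, cap of about 20 mm diameter, 52 mm tall, 18 g, standing in one of the grey rack's pockets. The point lies on its axis half-way up, 26 mm above its underside; z up the vial.
- vial_red_mid (a point): Loose, round, upright sample vial with red cap, amber glass; 21 mm diameter, cap of about 20 mm diameter, 52 mm tall, 18 g, standing in one of the grey rack's pockets. The point lies on its axis half-way up, 26 mm above its underside; z up the vial.
- clip_white: The white clip, a fixed tab 26 mm long and 20 mm high on the outside of the grey rack's -x wall, beside the pocket in which the white-capped vial stands at the start. It stays there and so records that vial's starting place. Origin: under the clip, 32 mm from the row's centre line; its y along the rack is that of the vial's start, within 3 mm of the pocket's centre.
- clip_blue: The blue clip, a fixed tab 26 mm long and 20 mm high on the outside of the grey rack's -x wall, beside the pocket in which the blue-capped vial stands at the start. It stays there and so records that vial's starting place. Origin: under the clip, 32 mm from the row's centre line; its y along the rack is that of the vial's start, within 3 mm of the pocket's centre.
- clip_black: The black clip, a fixed tab 26 mm long and 20 mm high on the outside of the grey rack's -x wall, beside the pocket in which the black-capped vial stands at the start. It stays there and so records that vial's starting place. Origin: under the clip, 32 mm from the row's centre line; its y along the rack is that of the vial's start, within 3 mm of the pocket's centre.
- clip_red: The red clip, a fixed tab 26 mm long and 20 mm high on the outside of the grey rack's -x wall, beside the pocket in which the red-capped vial stands at the start. It stays there and so records that vial's starting place. Origin: under the clip, 32 mm from the row's centre line; its y along the rack is that of the vial's start, within 3 mm of the pocket's centre.

How it is judged:
At the end, for the whole second after the job is handed in: Every vial stands upright (0.12 rad), at rest on the floor of the white rack's pocket (within 14 mm of its centre along and across, 5 mm in height) that has the same number from the yellow end as the grey pocket it started in (marked by the clip of its cap's colour) (((y of clip_white in the frame of old_rack between 0.054 and 0.084 m and y of vial_white_mid in the frame of new_rack between -0.083 and -0.055 m) or (y of clip_white in the frame of old_rack between 0.008 and 0.038 m and y of vial_white_mid in the frame of new_rack between -0.037 and -0.009 m) or (y of clip_white in the frame of old_rack between -0.038 and -0.008 m and y of vial_white_mid in the frame of new_rack between 0.009 and 0.037 m) or (y of clip_white in the frame of old_rack between -0.084 and -0.054 m and y of vial_white_mid in the frame of new_rack between 0.055 and 0.083 m)) and x of vial_white_mid in the frame of new_rack between -0.014 and 0.014 m and z of vial_white_mid in the frame of new_rack between 0.025 and 0.035 m and angle between each of vial_white_mid, vial_blue_mid, vial_black_mid, vial_red_mid's own z axis and vertical below 0.12 rad and linear speed of each of vial_white, vial_blue, vial_black, vial_red below 0.02 m/s and ((y of clip_blue in the frame of old_rack between 0.054 and 0.084 m and y of vial_blue_mid in the frame of new_rack between -0.083 and -0.055 m) or (y of clip_blue in the frame of old_rack between 0.008 and 0.038 m and y of vial_blue_mid in the frame of new_rack between -0.037 and -0.009 m) or (y of clip_blue in the frame of old_rack between -0.038 and -0.008 m and y of vial_blue_mid in the frame of new_rack between 0.009 and 0.037 m) or (y of clip_blue in the frame of old_rack between -0.084 and -0.054 m and y of vial_blue_mid in the frame of new_rack between 0.055 and 0.083 m)) and x of vial_blue_mid in the frame of new_rack between -0.014 and 0.014 m and z of vial_blue_mid in the frame of new_rack between 0.025 and 0.035 m and ((y of clip_black in the frame of old_rack between 0.054 and 0.084 m and y of vial_black_mid in the frame of new_rack between -0.083 and -0.055 m) or (y of clip_black in the frame of old_rack between 0.008 and 0.038 m and y of vial_black_mid in the frame of new_rack between -0.037 and -0.009 m) or (y of clip_black in the frame of old_rack between -0.038 and -0.008 m and y of vial_black_mid in the frame of new_rack between 0.009 and 0.037 m) or (y of clip_black in the frame of old_rack between -0.084 and -0.054 m and y of vial_black_mid in the frame of new_rack between 0.055 and 0.083 m)) and x of vial_black_mid in the frame of new_rack between -0.014 and 0.014 m and z of vial_black_mid in the frame of new_rack between 0.025 and 0.035 m and ((y of clip_red in the frame of old_rack between 0.054 and 0.084 m and y of vial_red_mid in the frame of new_rack between -0.083 and -0.055 m) or (y of clip_red in the frame of old_rack between 0.008 and 0.038 m and y of vial_red_mid in the frame of new_rack between -0.037 and -0.009 m) or (y of clip_red in the frame of old_rack between -0.038 and -0.008 m and y of vial_red_mid in the frame of new_rack between 0.009 and 0.037 m) or (y of clip_red in the frame of old_rack between -0.084 and -0.054 m and y of vial_red_mid in the frame of new_rack between 0.055 and 0.083 m)) and x of vial_red_mid in the frame of new_rack between -0.014 and 0.014 m and z of vial_red_mid in the frame of new_rack between 0.025 and 0.035 m); the robot touches nothing.
It fails at once if a vial is tipped by more than 40 degrees (angle between any of vial_white_mid, vial_blue_mid, vial_black_mid, vial_red_mid's own z axis and vertical above 0.7 rad).
It also fails if it takes over 80 s, if anything falls off the work surface, if the arm or the gripper's body presses on something with over 40 N, if the wrist force passes 120 N, or if a joint passes its speed limit or range.

ROBOT

A 6-joint arm with a two-finger parallel gripper is mounted at the origin on a cart in front of the work surface, level with it; the furniture and walls round the work are solid. World frame = base frame: x ahead of the robot, y to its left, z up, the work surface at z = 0. Lengths are in m, angles in rad, forces in N, time in s.
With the tool pointing down it reaches from about 0.325 to 0.85 m from the base axis. Payload 15.5 kg.
Tool frame: the origin (TCP) lies on the centre line of the jaws, within the pads' length; the fingertips stand 11 mm ahead of it and the grasp point (between the pads) lies 8 mm behind it; z points along the fingers, y is the line along which they close (so a half turn about z gives the same grasp; the last joint's range is limited). The gripper opens to 91 mm and grips with 3 to 60 N. Pads are 32 mm wide; open, the fingers measure 118 mm over their backs; the gripper's body (76 mm by 178 mm) begins 60 mm behind the grasp point.
Start: joints at [-1.361, 0.494, 1.345, -0, 1.302, -0.096], TCP at [0.188, -0.596, 0.225] pointing down, gripper open.
Joint ranges: [-2.91, 2.91], [-0.82, 2.16], [0.22, 2.67], [-1.22, 4.37], [0.12, 2.79], [-3.08, 3.08]. Speed limits (rad/s): [1.89, 1.89, 2.57, 3.01, 3.01, 3.01].

INTERFACE

Orientations are given as a unit quaternion [w, x, y, z].
In Python, from cell import r gives the robot as it stands.
- The arm moves only by the tool arm_command, never from a script. Its arguments are lists of equal length, an entry for each row: "offset": the shift along the tool's x, y, z in m, a list of three; "delta_rot": the turn, a rotation vector about the tool's x, y, z in rad, a list of three; "fingers": the opening, from 0 (shut) to 1 (fully open). A call has 1 to 10 rows; each row shifts and turns the commanded pose from where the row before left it, along the tool's axes as they then stand; what a row does not reach is not made up. A row lasts 1/12 s, in which the tool goes at most 41.7 mm and 7.16 degrees, less where a joint would pass 70% of its speed; a pose out of reach is approached as far as the arm can. A call is refused whole if a number of a shift passes 0.0417 or a number of a turn 0.125, either way. A call with a gripper value outside its range is refused whole. The fingers move at their own pace and stop on an object; "grip_force" is the grip in N (left out, the last holds). Time passes only in rows, so rows that do not move let the fingers close. It gives the time, the measured TCP pose, the force, the opening and the grip force at its end, in the units of the state.
- r.state(): the state, without advancing time (a new reading comes with each control period).
- r.capture(name): name is "scene" or "top" or "wrist"; returns a dict with "pixels" (400x640x3 uint8, blue, green, red), "range_z" (400x640 float32, m along the optical axis (not along the pixel's ray), 0 where there is no reading), "mtx" (3x3 intrinsics, pixels), "distortion" ([k1, k2, p1, p2, k3] as OpenCV has them; the pictures are not rectified), "xyz" and "rotation" of the camera in the world. Camera axes: x right, y down, z forward; pixel columns grow to the right and rows downward; lengths in m; the calibration is good to about 2 mm. A picture is of the moment at which its call begins.
- r.close_job(): hands the job in; it is judged then, once.
The state is a dict: "time": time; "joints": joint angles; "joint_vel": joint speeds; "joint_efforts": joint torques, N m; "position": TCP position; "eef_rot": TCP orientation; "force": force on the tool from outside, world axes, zero at the start; "ft_torque": the same for the moment, N m; "grip_width": opening from 0.0 (shut) to 1.0 (fully open); "grasp_force": force on a finger pad.
Only numpy, scipy, OpenCV 4.12 (cv2) and the standard library are available. Lean on these libraries where they do the work, as an engineer would, in place of code of your own. Each camera call takes 0.05 s, during which the arm holds its last target. There are 200 camera calls.

## Working session

There is one attempt and no reset: what is moved stays moved. The work goes in short steps, Python scripts to look and compute and a tool call to move; the robot and the scene stay as the last step left them, time stands still between calls to the robot, and variables do not carry over. Pictures are saved under pics/ and viewed, at most 14 in all, crops included, and the job is handed in when it is done.

Besides the shell and the picture viewer there is one more tool, called after "Call:" as name(argument=value, ...) on one line, values as JSON. arm_command: Moves the arm, as the interface text tells. Its arguments: {"type":"object","properties":{"offset":{"type":"array","items":{"type":"array","items":{"type":"number"}}},"delta_rot":{"type":"array","items":{"type":"array","items":{"type":"number"}}},"fingers":{"type":"array","items":{"type":"number"}},"grip_force":{"type":"number"}},"required":["offset","delta_rot","fingers"]}

```bash
mkdir -p pics
python3 - <<'E'
from cell import r
import cv2
s=r.state();print({k:s[k] for k in('time','position','eef_rot','grip_width','force')})
for n in('scene','top'):
    c=r.capture(n);cv2.imwrite(f'pics/{n}0.png',c['pixels']);print(n,c['mtx'],c['distortion'],c['xyz'],c['rotation'])
E
```

```text
{'time': 0.0, 'position': array([ 0.18749457, -0.59582007,  0.22435638]), 'eef_rot': array([-6.01050025e-04,  9.88408066e-01,  1.51819412e-01, -2.72365970e-05]), 'grip_width': 0.9994780684723099, 'force': array([-0.71266977, -0.32579596, -0.79286473])}
scene [[460.7400831    0.         309.92490127]
 [  0.         460.7400831  197.10548901]
 [  0.           0.           1.        ]] [-0.10658047  0.          0.          0.          0.        ] [0.00805606 0.56677198 0.70727863] [ 0.16895604 -0.45495613  0.82208993 -0.29771953]
top [[475.78340932   0.         331.2269754 ]
 [  0.         475.78340932 196.83737914]
 [  0.           0.           1.        ]] [-0.033865  0.        0.        0.        0.      ] [0.34046332 0.25451572 0.9568633 ] [-0.0508709   0.70866809 -0.70174207  0.05253337]
```

View pics/top0.png

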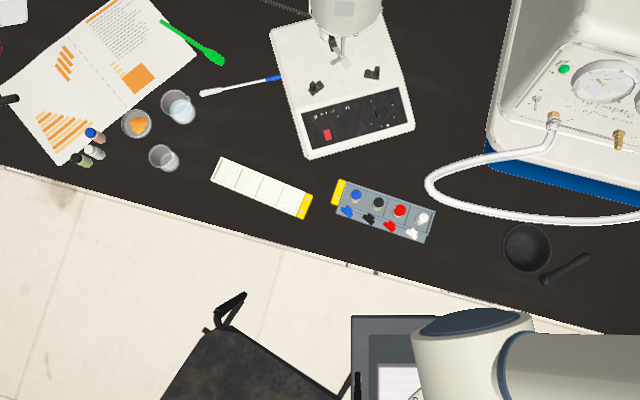

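View pics/scene0.png

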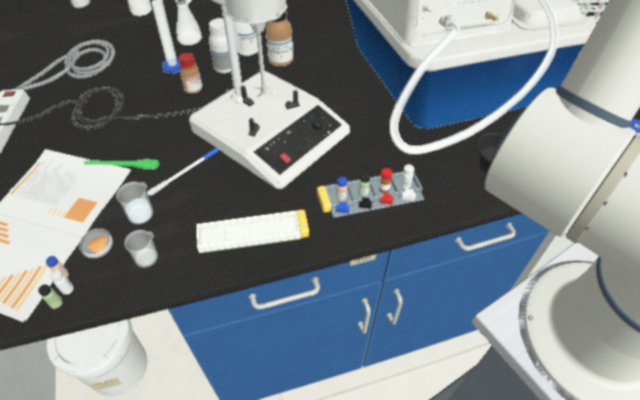

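The top view shows the grey rack with its yellow end at about (338,192). Its caps run blue (356,195), black (378,203), red (400,210) and white (422,218), and the clips are in the same order. The white rack is empty, with its yellow end at (305,206). The bottles at (90,145) are decoys.

```bash
cat > h.py <<'E'
import numpy as np, cv2
from scipy.spatial.transform import Rotation as R
def rot(q): return R.from_quat(np.roll(q,-1))
def ray(c,uv,z):
    uv=np.asarray(uv,float).reshape(-1,1,2)
    n=cv2.undistortPoints(uv,c['mtx'],c['distortion'])[:,0]
    d=rot(c['rotation']).apply(np.c_[n,np.ones(len(n))])
    o=np.array(c['xyz']); return o+d*((z-o[2])/d[:,2])[:,None]
def project(c,P):
    q=rot(c['rotation']).inv(); t=-q.apply(c['xyz'])
    return cv2.projectPoints(np.atleast_2d(P).astype(float),q.as_rotvec(),t,c['mtx'],c['distortion'])[0][:,0]
E
python3 - <<'E'
from cell import r
from h import *
c=r.capture('top');im=c['pixels'];hsv=cv2.cvtColor(im,cv2.COLOR_BGR2HSV)
H,S,V=[hsv[...,i].astype(int) for i in range(3)]
box=np.zeros(H.shape,bool);box[145:255,200:440]=1
m={'yel':(H>20)&(H<35)&(S>120),'white':(S<40)&(V>170),'blue':(H>105)&(H<125)&(S>150),'red':((H<6)|(H>172))&(S>150),'black':(V<50)}
for n,k in m.items():
    k=(k&box).astype(np.uint8)
    N,L,st,ce=cv2.connectedComponentsWithStats(k)
    for i in range(1,N):
        if 25<st[i,4]<5000:
            ctr,wh,a=cv2.minAreaRect(np.argwhere(L==i)[:,::-1].astype(np.float32))
            zz=c['range_z'][L==i]
            print(n,st[i,4],ce[i].round(1),np.round(wh,1),round(a,1),'z0.056',ray(c,ce[i],.056)[0,:2].round(4),'z.018',ray(c,ctr,.018)[0,:2].round(4))
            if n in('white','yel') and st[i,4]>200: print(ray(c,cv2.boxPoints((ctr,wh,a)),.018)[:,:2].round(4).tolist())
E
```

```text
yel 218 [337.6 191.6] [ 8.5 27.2] 18.4 z0.056 [0.4836 0.2408] z.018 [0.4897 0.2402]
[[0.4662, 0.2567], [0.5186, 0.24], [0.5133, 0.2237], [0.461, 0.2405]]
yel 224 [304.4 206. ] [ 8.9 27.4] 23.6 z0.056 [0.4551 0.3041] z.018 [0.46   0.3062]
[[0.4383, 0.3248], [0.4889, 0.3039], [0.4819, 0.2874], [0.4313, 0.3084]]
white 427 [323.4 150.1] [14. 57.] 90.0 z0.056 [0.5649 0.2692] z.018 [0.5705 0.2573]
[[0.5845, 0.3153], [0.5857, 0.1997], [0.5567, 0.1997], [0.5555, 0.3147]]
white 2462 [257.5 186. ] [93.4 26.6] 22.9 z0.056 [0.4929 0.3948] z.018 [0.4996 0.4011]
[[0.5106, 0.4984], [0.5613, 0.4798], [0.4886, 0.3044], [0.4392, 0.3241]]
white 292 [432.5 184.2] [32. 14.] 90.0 z0.056 [0.4998 0.0582] z.018 [0.5049 0.051 ]
[[0.5375, 0.0645], [0.5378, 0.0361], [0.4726, 0.0377], [0.4724, 0.0657]]
white 40 [376.2 192.2] [34.8  1.3] 17.5 z0.056 [0.4832 0.1668] z.018 [0.4887 0.1605]
white 40 [369.7 199.1] [ 6.2 15.7] 55.0 z0.056 [0.4696 0.1793] z.018 [0.4745 0.1761]
white 82 [377.8 209.2] [13.9 18.7] 18.4 z0.056 [0.4503 0.164 ] z.018 [0.4631 0.1618]
white 159 [394.1 215.9] [28.3 17.2] 30.3 z0.056 [0.4378 0.13
[... 1241 characters left out ...]
] z.018 [0.5685 0.2513]
black 140 [255.1 171.3] [96.7 20.5] 10.1 z0.056 [0.5217 0.4005] z.018 [0.5271 0.3962]
black 57 [429.7 184.8] [37. 16.] 90.0 z0.056 [0.4986 0.0637] z.018 [0.5059 0.053 ]
black 57 [232.3 190.8] [56.8  5.2] 28.0 z0.056 [0.483 0.443] z.018 [0.4874 0.4477]
black 33 [370.  187.7] [32.9  0.9] 19.0 z0.056 [0.4918 0.1787] z.018 [0.4979 0.1748]
black 58 [282.8 212.5] [45.2  3.8] 18.4 z0.056 [0.4421 0.3451] z.018 [0.4462 0.3485]
black 62 [368.4 218.2] [11.   6.8] 36.9 z0.056 [0.4329 0.182 ] z.018 [0.4375 0.1787]
black 84 [226.7 227.4] [55.1  2. ] 15.6 z0.056 [0.4127 0.4508] z.018 [0.4162 0.4594]
black 36 [308.6 250.5] [31.   1.5] 14.9 z0.056 [0.3706 0.2947] z.018 [0.3724 0.2977]
```

```bash
python3 -c "
import cv2
im=cv2.imread('pics/top0.png')[140:260,200:445];cv2.imwrite('pics/crop1.png',cv2.resize(im,None,fx=3.2,fy=3.2,interpolation=cv2.INTER_CUBIC))"
```

```text
(no output)
```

View pics/crop1.png

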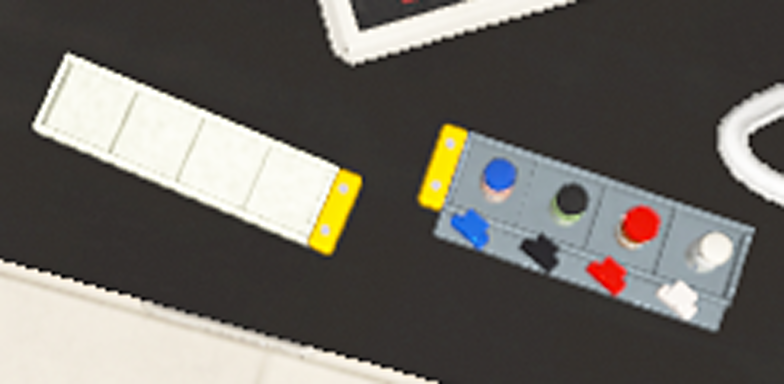

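The crop confirms the order. The black cap is at full-picture pixel (378.8,201.9) and the white cap at (423.8,216.6). Next I'll check obstacle heights from the depth and compute all the targets.

Run:
```python
from cell import r
from h import *
c=r.capture('top')
caps=ray(c,[(355.8,194.2),(378.8,201.9),(400,209.6),(423.8,216.6)],.056)[:,:2]
print('caps',caps.round(4).tolist())
u=caps[0]-caps[3];print('dir',u/np.linalg.norm(u),np.linalg.norm(np.diff(caps,axis=0),axis=1))
# height map max on 5 cm cells
v,uu=np.mgrid[0:400,0:640];z=c['range_z'].ravel();k=z>0
uv=np.c_[uu.ravel(),v.ravel()].astype(float)[k]
n=cv2.undistortPoints(uv[:,None],c['mtx'],c['distortion'])[:,0]
P=rot(c['rotation']).apply(np.c_[n,np.ones(len(n))]*z[k][:,None])+c['xyz']
print('rows x .30..; cols y -.35..  cm')
for x in np.arange(.30,.75,.05):
    print('%.2f'%x,[int(round(100*P[(P[:,0]>x)&(P[:,0]<x+.05)&(P[:,1]>y)&(P[:,1]<y+.05),2].max(initial=-.09))) for y in np.arange(-.4,.6,.05)])
# caps through depth too
for p in [(356,194),(379,202),(400,210),(423,216)]:
    i=np.argmin(abs(uv-p).sum(1));print(P[i].round(4))
```

```text
caps [[0.4789, 0.206], [0.4644, 0.162], [0.45, 0.1215], [0.437, 0.0762]]
dir [0.30713002 0.95166756] [0.04633799 0.04293269 0.04713239]
rows x .30..; cols y -.35..  cm
0.30 [0, 0, 0, 2, 6, 6, 6, 1, 0, 0, 1, 0, 0, -9, -9, -9, -9, -9, -9, -9]
0.35 [1, 0, 2, 3, 6, 5, 6, 0, 1, 2, 0, 0, 1, 1, 0, 0, -1, -9, -9, -9]
0.40 [0, 0, 19, 19, 15, 11, 8, 7, 2, 6, 6, 2, 2, 0, 2, 1, 1, 0, 0, 0]
0.45 [5, 12, 20, 22, 22, 21, 7, 7, 7, 17, 6, 6, 6, 2, 2, 2, 2, 2, 1, 1]
0.50 [-9, -9, -9, 27, 27, 22, 28, 27, 24, 19, 0, 2, 2, 0, 2, 2, 2, 2, 0, 6]
0.55 [-9, -9, -9, 29, 37, 41, 39, 37, 0, 1, 1, 3, 4, 5, 5, 0, 1, 2, 1, 6]
0.60 [-9, -9, -9, -9, -9, 43, 43, 42, 0, 4, 6, 6, 5, 6, 6, 0, 0, 1, 7, 7]
0.65 [-9, -9, -9, -9, -9, 43, 43, 42, 0, 5, 6, 37, 40, 40, 6, 4, 1, 1, 7, 7]
0.70 [-9, -9, -9, -9, -9, -9, 36, 32, 1, 1, 6, 36, 20, 36, 6, 6, 1, 1, 1, 1]
[0.4789 0.2057 0.0582]
[0.4643 0.1615 0.0553]
[0.4496 0.1211 0.0529]
[0.4381 0.0777 0.0559]
```

Run:
```python
from cell import r
from h import *
for name in('top','scene'):
    c=r.capture(name)
    v,uu=np.mgrid[0:400,0:640];z=c['range_z'].ravel();k=z>0
    uv=np.c_[uu.ravel(),v.ravel()].astype(float)[k]
    n=cv2.undistortPoints(uv[:,None],c['mtx'],c['distortion'])[:,0]
    P=rot(c['rotation']).apply(np.c_[n,np.ones(len(n))]*z[k][:,None])+c['xyz']
    print(name,'x rows, y cols from -.06 step .02, cm max height')
    for x in np.arange(.36,.62,.02):
        print('%.2f'%x,[int(round(100*P[(P[:,0]>x)&(P[:,0]<x+.02)&(P[:,1]>y)&(P[:,1]<y+.02),2].max(initial=-.09))) for y in np.arange(-.06,.26,.02)])
```

```text
top x rows, y cols from -.06 step .02, cm max height
0.36 [0, 0, 0, 0, 0, 0, 0, 0, 1, 0, 1, 0, 0, 0, 0, 0]
0.38 [0, 0, 0, 0, 0, 0, 1, 2, 0, 0, 0, 1, 1, 1, 0, 1]
0.40 [0, 0, 0, 0, 0, 2, 2, 2, 2, 2, 1, 0, 0, 0, 0, 0]
0.42 [7, 0, 0, 0, 0, 2, 6, 6, 2, 2, 2, 2, 2, 1, 0, 0]
0.44 [7, 7, 7, 6, 0, 2, 6, 6, 6, 6, 6, 6, 2, 2, 2, 0]
0.46 [0, 6, 6, 6, 6, 8, 9, 2, 6, 6, 6, 6, 6, 6, 2, 2]
0.48 [0, 0, 0, 0, 6, 17, 17, 13, 0, 2, 2, 2, 6, 6, 3, 2]
0.50 [28, 26, 25, 24, 23, 20, 18, 13, 0, 0, 0, 1, 2, 2, 2, 2]
0.52 [27, 26, 25, 22, 0, 0, 0, 0, 0, 0, 0, 0, 0, 0, 1, 0]
0.54 [22, 22, 21, 0, 0, 0, 1, 0, 0, 0, 0, 0, 0, 0, 1, 0]
0.56 [29, 22, 22, 0, 0, 0, 0, 0, 0, 0, 1, 0, 0, 2, 3, 3]
0.58 [37, 31, 22, 1, 0, 0, 1, 0, 0, 0, 2, 3, 3, 4, 4, 5]
0.60 [41, 40, 22, 1, 0, 0, 1, 2, 3, 3, 4, 4, 4, 4, 5, 5]
scene x rows, y cols from -.06 step .02, cm max height
0.36 [0, 0, 0, 0, 0, 0, 0, 0, 0, 0, 1, 0, 0, 0, 0, 0]
0.38 [0, 1, 0, 0, 1, 0, 1, 2, 1, 0, 0, 0, 0, 0, 0, 0]
0.40 [0, 0, 0, 0, 0, 2, 2, 2, 2, 2, 2, 1, 0, 0, 0, 0]
0.42 [7, 0, 0, 0, 0, 2, 6, 6, 5, 6, 2, 2, 2, 2, 2, 0]
0.44 [7, 7, 6, 6, 6, 2, 6, 6, 6, 6, 6, 6, 2, 2, 2, 2]
0.46 [0, 0, 6, 6, 7, 8, 9, 2, 2, 2, 6, 6, 6, 6, 2, 2]
0.48 [0, 0, 0, 0, 0, 20, 18, 14, 0, 2, 2, 2, 2, 6, 2, 2]
0.50 [28, 27, 25, 24, 23, 21, 18, 14, 0, 0, 0, 0, 0, 2, 2, 2]
0.52 [27, 22, 21, 0, 0, 0, 0, 0, 0, 0, 0, 0, 0, 0, 0, 0]
0.54 [22, 22, 22, 0, 0, 1, 0, 0, 0, 0, 0, 1, 0, 0, 0, 0]
0.56 [29, 24, 22, 20, 0, 0, 0, 0, 0, 0, 0, 0, 0, 3, 3, 3]
0.58 [30, 30, 23, 0, 0, 0, 0, 0, 0, 0, 2, 3, 4, 4, 4, 5]
0.60 [11, 30, 25, 0, 0, 0, 0, 2, 3, 4, 4, 4, 4, 5, 5, 5]
```

Call:
arm_command(offset=[[0.0205, -0.027, -0.005], [0.0205, -0.027, -0.005], [0.0205, -0.027, -0.005], [0.0205, -0.027, -0.005], [0.0205, -0.027, -0.005], [0.0205, -0.027, -0.005], [0.0205, -0.027, -0.005], [0.0205, -0.027, -0.005], [0.0205, -0.027, -0.005], [0.0205, -0.027, -0.005]], delta_rot=[[0, 0, 0], [0, 0, 0], [0, 0, 0], [0, 0, 0], [0, 0, 0], [0, 0, 0], [0, 0, 0], [0, 0, 0], [0, 0, 0], [0, 0, 0]], fingers=[1, 1, 1, 1, 1, 0.6, 0.6, 0.6, 0.6, 0.6])

```text
time: 1.13
position: [0.3022, -0.2756, 0.2752]
eef_rot: [0.0, 0.988, 0.152, 0.0]
force: [1.2, -0.2, 0.0]
grip_width: 0.664
grasp_force: 0.0
```

Call:
arm_command(offset=[[0.0205, -0.027, 0], [0.0205, -0.027, 0], [0.0205, -0.027, 0], [0.0205, -0.027, 0], [0.0205, -0.027, 0], [0.0205, -0.027, 0], [0.0205, -0.027, 0], [0.0205, -0.027, 0], [0.0205, -0.027, 0], [0.0205, -0.027, 0]], delta_rot=[[0, 0, 0], [0, 0, 0], [0, 0, 0], [0, 0, 0], [0, 0, 0], [0, 0, 0], [0, 0, 0], [0, 0, 0], [0, 0, 0], [0, 0, 0]], fingers=[0.6, 0.6, 0.6, 0.6, 0.6, 0.6, 0.6, 0.6, 0.6, 0.6])

```text
time: 1.97
position: [0.4168, 0.0438, 0.2751]
eef_rot: [0.0, 0.988, 0.152, 0.0]
force: [0.0, -0.8, 0.6]
grip_width: 0.601
grasp_force: 0.0
```

Call:
arm_command(offset=[[0.0216, -0.0272, 0], [0.0216, -0.0272, 0], [0.0216, -0.0272, 0], [0.0216, -0.0272, 0], [0.0216, -0.0272, 0]], delta_rot=[[0, 0, 0], [0, 0, 0], [0, 0, 0], [0, 0, 0], [0, 0, 0]], fingers=[0.6, 0.6, 0.6, 0.6, 0.6])

```text
time: 2.38
position: [0.479, 0.206, 0.2749]
eef_rot: [0.0, 0.988, 0.152, 0.0]
force: [1.0, -0.2, -0.8]
grip_width: 0.602
grasp_force: 0.0
```

Call:
arm_command(offset=[[0, 0, 0], [0, 0, 0], [0, 0, 0], [0, 0, 0], [0, 0, 0], [0, 0, 0], [0, 0, 0], [0, 0, 0], [0, 0, 0]], delta_rot=[[0, 0, -0.117], [0, 0, -0.117], [0, 0, -0.117], [0, 0, -0.117], [0, 0, -0.117], [0, 0, -0.117], [0, 0, -0.117], [0, 0, -0.117], [0, 0, 0]], fingers=[0.6, 0.6, 0.6, 0.6, 0.6, 0.6, 0.6, 0.6, 0.6])

```text
time: 3.13
position: [0.4788, 0.2041, 0.2749]
eef_rot: [0.0, 0.812, 0.584, -0.0]
force: [0.4, -0.7, -0.7]
grip_width: 0.6
grasp_force: 0.0
```

```bash
cat >> h.py <<'E'
def plan(s,x,y,z,ang):
    """offset in tool axes to world xyz (before turning) and tool-z turn to bring tool y line to world angle ang (deg)"""
    q=rot(s['eef_rot']); d=q.inv().apply(np.array([x,y,z])-s['position'])
    ty=q.apply([0,1,0]); a=np.degrees(np.arctan2(ty[1],ty[0])); t=(ang-a+90)%180-90
    d2=(q*R.from_rotvec([0,0,-np.radians(t)])).inv().apply(np.array([x,y,z])-s['position'])
    print('pos',np.round(s['position'],4),'yaw',round(a,1),'tilt',np.round(q.apply([0,0,1]),4),'off(no turn)',d.round(4),'turn z',round(-np.radians(t),3),'off(after turn)',d2.round(4))
E
python3 - <<'E'
from cell import r
from h import *
s=r.state();plan(s,.4789,.206,.035,-18.5);print(s['joints'])
c=r.capture('wrist');cv2.imwrite('pics/w1.png',c['pixels']);q=rot(s['eef_rot'])
print('cam in tool',q.inv().apply(c['xyz']-s['position']).round(3),'caps expected',project(c,[[.4789,.206,.056],[.4644,.162,.056],[.45,.1215,.056],[.437,.0762,.056]]).round())
E
```

```text
pos [0.4788 0.2041 0.2749] yaw -18.5 tilt [-0. -0. -1.] off(no turn) [ 0.0019 -0.0005  0.2399] turn z -0.001 off(after turn) [ 0.0019 -0.0005  0.2399]
[ 2.88185046e-01  2.96902758e-01  1.52787250e+00 -1.10443991e-05
  1.31684309e+00  6.11832663e-01]
cam in tool [ 0.083  0.    -0.16 ] caps expected [[318. 173.]
 [318. 212.]
 [317. 245.]
 [319. 280.]]
```

View pics/w1.png

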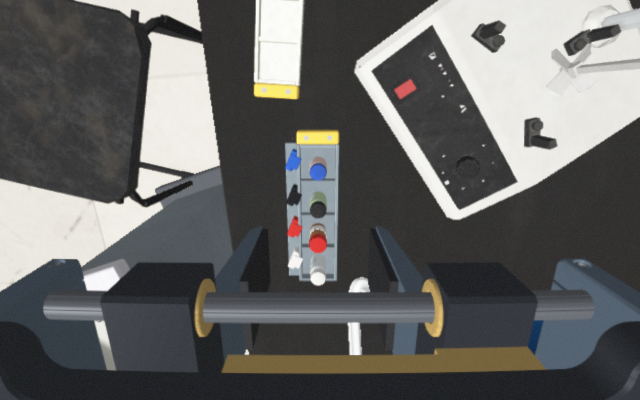

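The wrist view shows the blue cap at (318,172), black at (318,209), red (318,242) and white (318,277). The white rack's yellow block is at (277,91). I'll refine these by ray casting.

Run:
```python
from cell import r
from h import *
c=r.capture('wrist');im=c['pixels'];hsv=cv2.cvtColor(im,cv2.COLOR_BGR2HSV)
H,S,V=[hsv[...,i].astype(int) for i in range(3)]
box=np.zeros(H.shape,bool);box[155:290,303:335]=1
m={'blue':(H>105)&(H<125)&(S>150),'red':((H<6)|(H>172))&(S>150),'black':(V<60),'white':(S<40)&(V>200)}
def comps(k,f):
    N,L,st,ce=cv2.connectedComponentsWithStats(k.astype(np.uint8))
    i=1+np.argmax(st[1:,4]);(x,y),rad=cv2.minEnclosingCircle(np.argwhere(L==i)[:,::-1].astype(np.float32))
    print(f,st[i],ce[i].round(1),(round(x,1),round(y,1),round(rad,1)),ray(c,ce[i],.056)[0,:2].round(4)); return ce[i]
for n,k in m.items():
    b=box.copy()
    if n=='black': b[:196]=0;b[222:]=0
    if n=='white': b[:264]=0
    comps(k&b,n)
b=np.zeros(H.shape,bool);b[80:150,240:350]=1
yel=(H>20)&(H<35)&(S>120)
for sl,n in((slice(80,110),'ywhite'),(slice(110,150),'ygrey')):
    b[:]=0;b[sl,240:350]=1;p=comps(yel&b,n);print(ray(c,p,.02)[0,:2].round(4))
```

```text
blue [310 164  16  16 202] [317.6 171.8] (317.2, 171.7, 8.2) [0.4794 0.2077]
red [310 234  17  19 254] [318.  242.7] (318.0, 242.8, 9.3) [0.4515 0.1248]
black [312 202  14  15 144] [318.8 208.2] (318.5, 208.9, 7.7) [0.4666 0.166 ]
white [311 267  15  18 170] [317.5 277.2] (317.5, 275.5, 9.3) [0.4356 0.0804]
ywhite [253  84  46  16 566] [275.5  91.4] (275.5, 90.5, 23.2) [0.4653 0.305 ]
[0.4615 0.3071]
ygrey [296 129  43  16 535] [317.1 136.4] (317.0, 137.0, 21.6) [0.4918 0.2455]
[0.4905 0.2419]
```

Call:
arm_command(offset=[[0.003, 0, 0.03], [0, 0, 0.03], [0, 0, 0.03], [0, 0, 0.03], [0, 0, 0.03], [0, 0, 0.03], [0, 0, 0.03], [0, 0, 0.018], [0, 0, 0.01], [0, 0, 0]], delta_rot=[[0, 0, 0], [0, 0, 0], [0, 0, 0], [0, 0, 0], [0, 0, 0], [0, 0, 0], [0, 0, 0], [0, 0, 0], [0, 0, 0], [0, 0, 0]], fingers=[0.6, 0.6, 0.6, 0.6, 0.6, 0.6, 0.6, 0.6, 0.6, 0.6], grip_force=8)

```text
time: 4.07
position: [0.4789, 0.2066, 0.0353]
eef_rot: [-0.0, 0.814, 0.58, -0.001]
force: [-0.9, -0.4, -1.5]
grip_width: 0.599
grasp_force: 0.0
```

Call:
arm_command(offset=[[0, 0, 0], [0, 0, 0], [0, 0, 0], [0, 0, 0], [0, 0, 0], [0, 0, 0], [0, 0, 0], [0, 0, 0]], delta_rot=[[0, 0, 0], [0, 0, 0], [0, 0, 0], [0, 0, 0], [0, 0, 0], [0, 0, 0], [0, 0, 0], [0, 0, 0]], fingers=[0.45, 0.4, 0.35, 0.3, 0.26, 0.2, 0.15, 0.1])

```text
time: 4.73
position: [0.4799, 0.207, 0.0372]
eef_rot: [0.0, 0.814, 0.581, 0.0]
force: [-0.8, 0.7, 7.8]
grip_width: 0.228
grasp_force: 8.0
```

Run:
```python
from cell import r
from h import *
s=r.state();print(s['grip_width'],s['grasp_force'],s['force'],s['time']);plan(s,.4735,.3379,.125,-18.5)
c=r.capture('scene');cv2.imwrite('pics/s1.png',cv2.resize(c['pixels'][80:280,150:550],None,fx=2,fy=2))
```

```text
0.22787449888807504 8.00255186855793 [-0.78922415  0.66594766  7.75247777] 4.7333
pos [0.4799 0.207  0.0372] yaw -18.9 tilt [ 4.e-04  2.e-04 -1.e+00] off(no turn) [ 0.1217 -0.0485 -0.0878] turn z -0.007 off(after turn) [ 0.1221 -0.0476 -0.0878]
```

View pics/s1.png

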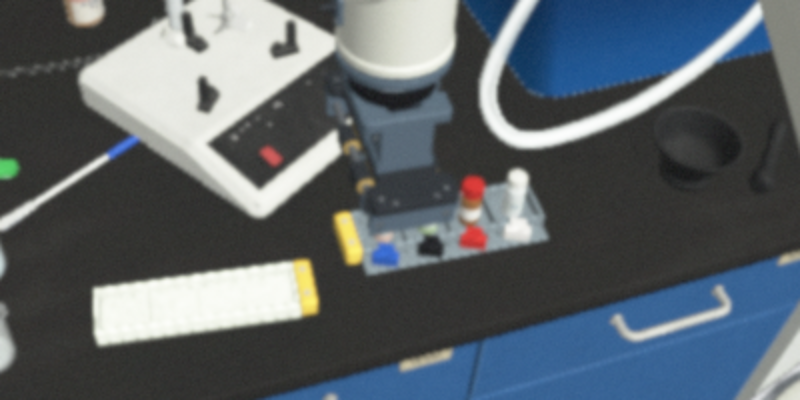

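Call:
arm_command(offset=[[0, 0, -0.01], [0, 0, -0.026], [0, 0, -0.026], [0, 0, -0.026], [0, 0, 0]], delta_rot=[[0, 0, 0], [0, 0, 0], [0, 0, 0], [0, 0, 0], [0, 0, 0]], fingers=[0.1, 0.1, 0.1, 0.1, 0.1])

```text
time: 5.2
position: [0.4818, 0.2076, 0.1296]
eef_rot: [0.001, 0.814, 0.581, 0.003]
force: [1.6, 0.8, 0.8]
grip_width: 0.225
grasp_force: 8.0
```

Call:
arm_command(offset=[[0.015, -0.006, 0], [0.03, -0.012, 0], [0.03, -0.012, 0], [0.03, -0.012, 0], [0.017, -0.006, 0], [0, 0, 0], [0, 0, 0]], delta_rot=[[0, 0, 0], [0, 0, 0], [0, 0, 0], [0, 0, 0], [0, 0, 0], [0, 0, 0], [0, 0, 0]], fingers=[0.1, 0.1, 0.1, 0.1, 0.1, 0.1, 0.1])

```text
time: 5.78
position: [0.4735, 0.3386, 0.125]
eef_rot: [0.0, 0.813, 0.582, -0.0]
force: [-0.4, -1.6, -0.1]
grip_width: 0.227
grasp_force: 8.0
```

Run:
```python
from cell import r
from h import *
s=r.state();print(s['grip_width'],s['grasp_force'],s['force'],s['time']);plan(s,.4735,.3379,.039,-18.5)
c=r.capture('wrist');cv2.imwrite('pics/w2.png',c['pixels'])
print(project(c,[[.4735,.3379,.004],[.4911,.3804,.004],[.5087,.4229,.004],[.5262,.4654,.004]]).round())
```

```text
0.22736251678469488 7.990415990352631 [-0.39616654 -1.59498648 -0.14046295] 5.7833
pos [0.4735 0.3386 0.125 ] yaw -18.8 tilt [-1.e-04 -2.e-04 -1.e+00] off(no turn) [-0.0006  0.0002  0.086 ] turn z -0.005 off(after turn) [-0.0006  0.0002  0.086 ]
[[318. 200.]
 [322. 147.]
 [326.  88.]
 [330.  25.]]
```

View pics/w2.png

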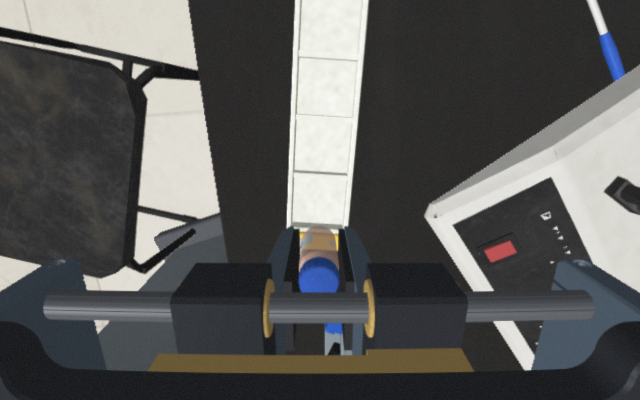

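The next view shows blue held above the white rack. Pocket 1 is centred at about (320,200), where I predicted it.

Call:
arm_command(offset=[[0, 0, 0.02], [0, 0, 0.025], [0, 0, 0.02], [0, 0, 0.012], [0, 0, 0.006], [0, 0, 0.003], [0, 0, 0], [0, 0, 0], [0, 0, 0]], delta_rot=[[0, 0, 0], [0, 0, 0], [0, 0, 0], [0, 0, 0], [0, 0, 0], [0, 0, 0], [0, 0, 0], [0, 0, 0], [0, 0, 0]], fingers=[0.1, 0.1, 0.1, 0.1, 0.1, 0.1, 0.1, 0.1, 0.1])

```text
time: 6.58
position: [0.4744, 0.338, 0.0398]
eef_rot: [0.0, 0.814, 0.581, 0.001]
force: [0.9, -0.3, 0.1]
grip_width: 0.225
grasp_force: 8.0
```

Call:
arm_command(offset=[[0, 0, 0.001], [0, 0, 0.001], [0, 0, 0], [0, 0, 0]], delta_rot=[[0, 0, 0], [0, 0, 0], [0, 0, 0], [0, 0, 0]], fingers=[0.1, 0.1, 0.1, 0.1])

```text
time: 6.92
position: [0.4742, 0.3381, 0.0372]
eef_rot: [0.0, 0.814, 0.581, 0.0]
force: [0.2, 0.3, 3.5]
grip_width: 0.225
grasp_force: 8.0
```

Call:
arm_command(offset=[[0, 0, 0], [0, 0, 0], [0, 0, 0], [0, 0, 0], [0, 0, -0.02], [0, 0, -0.03], [0, 0, -0.03], [0, 0, -0.03], [0, 0, 0], [0, 0, 0]], delta_rot=[[0, 0, 0], [0, 0, 0], [0, 0, 0], [0, 0, 0], [0, 0, 0], [0, 0, 0], [0, 0, 0], [0, 0, 0], [0, 0, 0], [0, 0, 0]], fingers=[0.27, 0.32, 0.4, 0.45, 0.45, 0.45, 0.45, 0.45, 0.45, 0.45])

```text
time: 7.75
position: [0.4747, 0.3384, 0.1485]
eef_rot: [0.0, 0.814, 0.581, 0.002]
force: [-0.6, 0.0, -0.4]
grip_width: 0.448
grasp_force: 0.0
```

Run:
```python
from cell import r
from h import *
s=r.state();print(s['grip_width'],s['force'],s['time']);plan(s,.4653,.164,.147,10)
c=r.capture('wrist');cv2.imwrite('pics/w3.png',c['pixels'])
```

```text
0.44819349279215887 [-0.59835329  0.03086735 -0.38365644] 7.75
pos [0.4747 0.3384 0.1485] yaw -18.9 tilt [ 0.0029  0.0016 -1.    ] off(no turn) [-0.168   0.0476  0.0012] turn z -0.504 off(after turn) [-0.1701 -0.0396  0.0012]
```

View pics/w3.png

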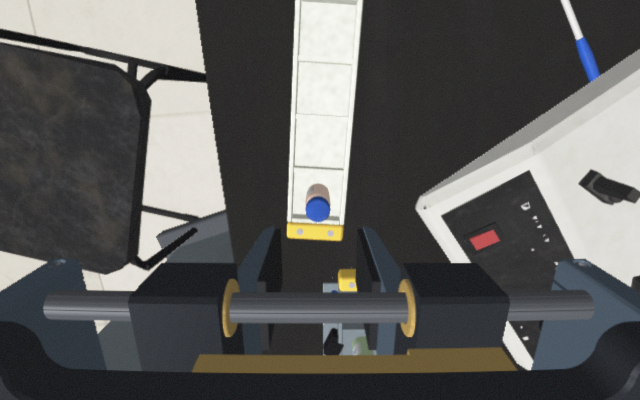

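Blue stands upright in pocket 1, with its cap at (318,207). Black is next.

Call:
arm_command(offset=[[-0.0336, 0.0095, 0], [-0.0336, 0.0095, 0], [-0.0336, 0.0095, 0], [-0.0336, 0.0095, 0], [-0.0336, 0.0095, 0]], delta_rot=[[0, 0, 0], [0, 0, 0], [0, 0, 0], [0, 0, 0], [0, 0, 0]], fingers=[0.45, 0.45, 0.45, 0.45, 0.45])

```text
time: 8.22
position: [0.4632, 0.162, 0.1456]
eef_rot: [-0.0, 0.814, 0.582, -0.001]
force: [1.3, -0.4, -0.0]
grip_width: 0.446
grasp_force: 0.0
```

Call:
arm_command(offset=[[0, 0, 0], [0, 0, 0], [0, 0, 0], [0, 0, 0], [0, 0, 0], [0, 0, 0], [0, 0, 0]], delta_rot=[[0, 0, -0.1], [0, 0, -0.1], [0, 0, -0.1], [0, 0, -0.1], [0, 0, -0.1], [0, 0, 0], [0, 0, 0]], fingers=[0.45, 0.45, 0.45, 0.45, 0.45, 0.45, 0.45])

```text
time: 8.8
position: [0.4638, 0.1634, 0.146]
eef_rot: [-0.001, 0.646, 0.764, -0.001]
force: [-0.4, 0.4, -0.3]
grip_width: 0.45
grasp_force: 0.0
```

Run:
```python
from cell import r
from h import *
s=r.state();print(s['time']);plan(s,.4653,.164,.0395,10)
```

```text
8.8
pos [0.4638 0.1634 0.146 ] yaw 9.6 tilt [-1.8e-03 -4.0e-04 -1.0e+00] off(no turn) [0.0003 0.0017 0.1065] turn z -0.008 off(after turn) [0.0003 0.0017 0.1065]
```

Call:
arm_command(offset=[[0, 0.0015, 0.02], [0, 0, 0.03], [0, 0, 0.03], [0, 0, 0.016], [0, 0, 0.01], [0, 0, 0], [0, 0, 0]], delta_rot=[[0, 0, 0], [0, 0, 0], [0, 0, 0], [0, 0, 0], [0, 0, 0], [0, 0, 0], [0, 0, 0]], fingers=[0.45, 0.45, 0.45, 0.45, 0.45, 0.45, 0.45])

```text
time: 9.38
position: [0.4658, 0.1638, 0.0409]
eef_rot: [-0.0, 0.645, 0.764, -0.0]
force: [0.8, 0.2, 0.2]
grip_width: 0.45
grasp_force: 0.0
```

Call:
arm_command(offset=[[0, 0, 0], [0, 0, 0], [0, 0, 0], [0, 0, 0], [0, 0, 0], [0, 0, 0], [0, 0, 0], [0, 0, 0]], delta_rot=[[0, 0, 0], [0, 0, 0], [0, 0, 0], [0, 0, 0], [0, 0, 0], [0, 0, 0], [0, 0, 0], [0, 0, 0]], fingers=[0.35, 0.3, 0.26, 0.22, 0.18, 0.1, 0.1, 0.1])

```text
time: 10.05
position: [0.4657, 0.1638, 0.041]
eef_rot: [-0.0, 0.645, 0.765, -0.0]
force: [-2.6, -0.8, 6.2]
grip_width: 0.226
grasp_force: 8.0
```

Call:
arm_command(offset=[[0, 0, -0.01], [0, 0, -0.025], [0, 0, -0.025], [0, 0, -0.025], [0, 0, 0], [0, 0, 0]], delta_rot=[[0, 0, 0], [0, 0, 0], [0, 0, 0], [0, 0, 0], [0, 0, 0], [0, 0, 0]], fingers=[0.1, 0.1, 0.1, 0.1, 0.1, 0.1])

```text
time: 10.55
position: [0.4668, 0.164, 0.1275]
eef_rot: [0.001, 0.645, 0.765, 0.001]
force: [0.2, 0.5, -0.9]
grip_width: 0.227
grasp_force: 7.9
```

Call:
arm_command(offset=[[0, 0, 0], [0, 0, 0], [0, 0, 0], [0, 0, 0], [0, 0, 0], [0, 0, 0], [0, 0, 0]], delta_rot=[[0, 0, 0.1], [0, 0, 0.1], [0, 0, 0.1], [0, 0, 0.1], [0, 0, 0.1], [0, 0, 0], [0, 0, 0]], fingers=[0.1, 0.1, 0.1, 0.1, 0.1, 0.1, 0.1])

```text
time: 11.13
position: [0.4655, 0.1637, 0.1253]
eef_rot: [-0.0, 0.813, 0.583, -0.001]
force: [-0.3, -0.1, 0.1]
grip_width: 0.224
grasp_force: 7.9
```

Run:
```python
from cell import r
from h import *
s=r.state();print(s['time'],s['force'],s['grip_width']);plan(s,.4911,.3804,.126,-20)
```

```text
11.1333 [-0.32978682 -0.05784027  0.09307061] 0.22351039526222097
pos [0.4655 0.1637 0.1253] yaw -18.7 tilt [-1.2e-03 -3.0e-04 -1.0e+00] off(no turn) [ 0.2134 -0.0453 -0.0008] turn z 0.022 off(after turn) [ 0.2124 -0.05   -0.0008]
```

Call:
arm_command(offset=[[0.0203, -0.0045, 0], [0.0305, -0.0065, 0], [0.0305, -0.0065, 0], [0.0305, -0.0065, 0], [0.0305, -0.0065, 0], [0.0305, -0.0065, 0], [0.0305, -0.0065, 0], [0.0102, -0.002, 0], [0, 0, 0], [0, 0, 0]], delta_rot=[[0, 0, 0], [0, 0, 0], [0, 0, 0], [0, 0, 0], [0, 0, 0], [0, 0, 0], [0, 0, 0], [0, 0, 0], [0, 0, 0], [0, 0, 0]], fingers=[0.1, 0.1, 0.1, 0.1, 0.1, 0.1, 0.1, 0.1, 0.1, 0.1])

```text
time: 11.97
position: [0.4915, 0.3802, 0.1253]
eef_rot: [0.0, 0.813, 0.583, -0.001]
force: [0.1, 0.1, 0.2]
grip_width: 0.227
grasp_force: 7.9
```

Call:
arm_command(offset=[[0, 0, 0.02], [0, 0, 0.025], [0, 0, 0.02], [0, 0, 0.01], [0, 0, 0.006], [0, 0, 0], [0, 0, 0.001], [0, 0, 0], [0, 0, 0]], delta_rot=[[0, 0, 0], [0, 0, 0], [0, 0, 0], [0, 0, 0], [0, 0, 0], [0, 0, 0], [0, 0, 0], [0, 0, 0], [0, 0, 0]], fingers=[0.1, 0.1, 0.1, 0.1, 0.1, 0.1, 0.1, 0.1, 0.1])

```text
time: 12.72
position: [0.4925, 0.3808, 0.0449]
eef_rot: [0.0, 0.814, 0.581, 0.001]
force: [-0.8, -0.4, 0.4]
grip_width: 0.224
grasp_force: 7.9
```

Call:
arm_command(offset=[[-0.0005, 0, 0.001], [0, 0, 0.001], [0, 0, 0.001], [0, 0, 0], [0, 0, 0]], delta_rot=[[0, 0, 0], [0, 0, 0], [0, 0, 0], [0, 0, 0], [0, 0, 0]], fingers=[0.1, 0.1, 0.1, 0.1, 0.1])

```text
time: 13.13
position: [0.4918, 0.3802, 0.041]
eef_rot: [-0.0, 0.814, 0.581, -0.0]
force: [-0.3, 0.5, 1.7]
grip_width: 0.229
grasp_force: 8.0
```

Call:
arm_command(offset=[[0, 0, 0], [0, 0, 0], [0, 0, 0], [0, 0, 0], [0, 0, -0.02], [0, 0, -0.03], [0, 0, -0.03], [0, 0, -0.03], [0, 0, 0], [0, 0, 0]], delta_rot=[[0, 0, 0], [0, 0, 0], [0, 0, 0], [0, 0, 0], [0, 0, 0], [0, 0, 0], [0, 0, 0], [0, 0, 0], [0, 0, 0], [0, 0, 0]], fingers=[0.27, 0.32, 0.36, 0.38, 0.38, 0.38, 0.38, 0.38, 0.38, 0.38])

```text
time: 13.97
position: [0.4927, 0.3806, 0.1526]
eef_rot: [0.0, 0.814, 0.581, 0.002]
force: [-0.1, 0.4, -0.3]
grip_width: 0.378
grasp_force: 0.0
```

Run:
```python
from cell import r
from h import *
s=r.state();print(s['grip_width'],s['force'],s['time']);plan(s,.448,.128,.147,30)
c=r.capture('wrist');cv2.imwrite('pics/w4.png',c['pixels'])
```

```text
0.37759801104312674 [-0.09232263  0.43975365 -0.26531168] 13.9667
pos [0.4927 0.3806 0.1526] yaw -18.9 tilt [ 0.0029  0.0018 -1.    ] off(no turn) [-0.2535  0.0395  0.005 ] turn z -0.854 off(after turn) [-0.1964 -0.165   0.005 ]
```

View pics/w4.png

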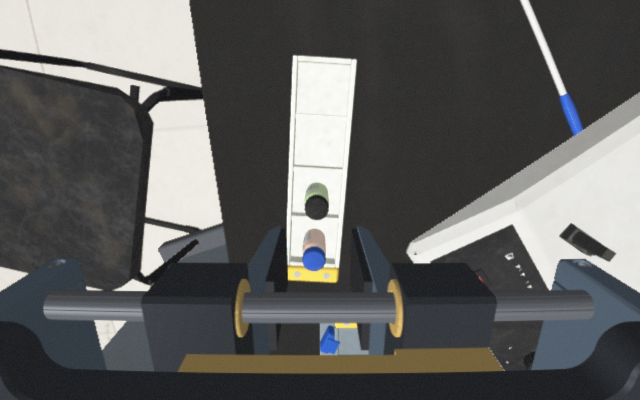

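Blue (314,255) and black (316,205) both stand in pockets 1 and 2. Red is next.

Call:
arm_command(offset=[[-0.0317, 0.005, 0], [-0.0317, 0.005, 0], [-0.0317, 0.005, 0], [-0.0317, 0.005, 0], [-0.0317, 0.005, 0], [-0.0317, 0.005, 0], [-0.0317, 0.005, 0], [-0.0317, 0.0045, 0], [0, 0, 0]], delta_rot=[[0, 0, 0], [0, 0, 0], [0, 0, 0], [0, 0, 0], [0, 0, 0], [0, 0, 0], [0, 0, 0], [0, 0, 0], [0, 0, 0]], fingers=[0.38, 0.38, 0.38, 0.38, 0.38, 0.38, 0.38, 0.38, 0.38])

```text
time: 14.77
position: [0.4447, 0.1233, 0.1497]
eef_rot: [-0.001, 0.814, 0.58, -0.002]
force: [0.6, 1.2, -0.1]
grip_width: 0.379
grasp_force: 0.0
```

Call:
arm_command(offset=[[0, 0, 0], [0, 0, 0], [0, 0, 0], [0, 0, 0], [0, 0, 0], [0, 0, 0], [0, 0, 0], [0, 0, 0], [0, 0, 0], [0, 0, 0]], delta_rot=[[0, 0, -0.107], [0, 0, -0.107], [0, 0, -0.107], [0, 0, -0.107], [0, 0, -0.107], [0, 0, -0.107], [0, 0, -0.107], [0, 0, -0.107], [0, 0, 0], [0, 0, 0]], fingers=[0.38, 0.38, 0.38, 0.38, 0.38, 0.38, 0.38, 0.38, 0.38, 0.38])

```text
time: 15.6
position: [0.4466, 0.1274, 0.1501]
eef_rot: [-0.001, 0.5, 0.866, -0.0]
force: [-0.1, 0.2, 0.2]
grip_width: 0.384
grasp_force: 0.0
```

Run:
```python
from cell import r
from h import *
s=r.state();print(s['time'],s['joints'].round(2));plan(s,.448,.128,.041,30)
```

```text
15.6 [ 0.15  0.37  1.82  0.    0.95 -0.37]
pos [0.4466 0.1274 0.1501] yaw 29.9 tilt [-1.6e-03 -2.0e-04 -1.0e+00] off(no turn) [-0.0003  0.0017  0.1091] turn z -0.001 off(after turn) [-0.0003  0.0017  0.1091]
```

Call:
arm_command(offset=[[0, 0.0017, 0.02], [0, 0, 0.03], [0, 0, 0.03], [0, 0, 0.019], [0, 0, 0.01], [0, 0, 0], [0, 0, 0]], delta_rot=[[0, 0, 0], [0, 0, 0], [0, 0, 0], [0, 0, 0], [0, 0, 0], [0, 0, 0], [0, 0, 0]], fingers=[0.38, 0.38, 0.38, 0.38, 0.38, 0.38, 0.38])

```text
time: 16.18
position: [0.4481, 0.1282, 0.0415]
eef_rot: [-0.001, 0.5, 0.866, -0.001]
force: [0.0, 0.5, -0.4]
grip_width: 0.379
grasp_force: 0.0
```

Call:
arm_command(offset=[[0, 0, 0], [0, 0, 0], [0, 0, 0], [0, 0, 0], [0, 0, 0], [0, 0, 0], [0, 0, 0]], delta_rot=[[0, 0, 0], [0, 0, 0], [0, 0, 0], [0, 0, 0], [0, 0, 0], [0, 0, 0], [0, 0, 0]], fingers=[0.3, 0.26, 0.22, 0.18, 0.1, 0.1, 0.1])

```text
time: 16.77
position: [0.4486, 0.1282, 0.0423]
eef_rot: [0.0, 0.499, 0.867, 0.0]
force: [-0.7, -1.4, 8.1]
grip_width: 0.23
grasp_force: 8.0
```

Call:
arm_command(offset=[[0, 0, -0.01], [0, 0, -0.025], [0, 0, -0.025], [0, 0, -0.025], [0, 0, 0], [0, 0, 0]], delta_rot=[[0, 0, 0], [0, 0, 0], [0, 0, 0], [0, 0, 0], [0, 0, 0], [0, 0, 0]], fingers=[0.1, 0.1, 0.1, 0.1, 0.1, 0.1])

```text
time: 17.27
position: [0.4493, 0.1284, 0.128]
eef_rot: [0.001, 0.499, 0.867, 0.001]
force: [0.5, -0.4, -0.9]
grip_width: 0.228
grasp_force: 8.0
```

Call:
arm_command(offset=[[0, 0, 0], [0, 0, 0], [0, 0, 0], [0, 0, 0], [0, 0, 0], [0, 0, 0], [0, 0, 0], [0, 0, 0], [0, 0, 0], [0, 0, 0]], delta_rot=[[0, 0, 0.107], [0, 0, 0.107], [0, 0, 0.107], [0, 0, 0.107], [0, 0, 0.107], [0, 0, 0.107], [0, 0, 0.107], [0, 0, 0.107], [0, 0, 0], [0, 0, 0]], fingers=[0.1, 0.1, 0.1, 0.1, 0.1, 0.1, 0.1, 0.1, 0.1, 0.1])

```text
time: 18.1
position: [0.4481, 0.1281, 0.1261]
eef_rot: [-0.0, 0.813, 0.583, -0.001]
force: [0.5, -0.3, 0.2]
grip_width: 0.226
grasp_force: 8.0
```

Run:
```python
from cell import r
from h import *
s=r.state();print(s['time'],s['force'],s['grip_width']);plan(s,.5106,.4283,.126,-19)
c=r.capture('wrist');cv2.imwrite('pics/w5.png',c['pixels'])
```

```text
18.1 [ 0.48515809 -0.30808604  0.20915617] 0.22631475637878212
pos [0.4481 0.1281 0.1261] yaw -18.7 tilt [-1.4e-03 -2.0e-04 -1.0e+00] off(no turn) [ 0.3044 -0.0371 -0.    ] turn z 0.005 off(after turn) [ 0.3042 -0.0386 -0.    ]
```

View pics/w5.png

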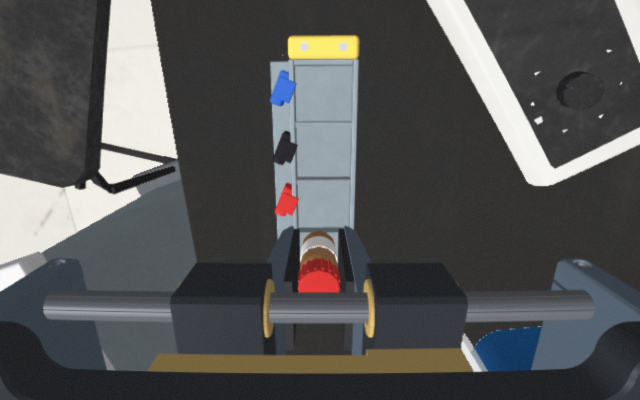

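Red is held upright, with its cap at (319,275). I'll carry it to pocket 3.

Call:
arm_command(offset=[[0.0304, -0.0037, 0], [0.0343, -0.0042, 0], [0.0343, -0.0042, 0], [0.0343, -0.0042, 0], [0.0343, -0.0042, 0], [0.0343, -0.0042, 0], [0.0343, -0.0042, 0], [0.0343, -0.0042, 0], [0.034, -0.004, 0], [0, 0, 0]], delta_rot=[[0, 0, 0], [0, 0, 0], [0, 0, 0], [0, 0, 0], [0, 0, 0], [0, 0, 0], [0, 0, 0], [0, 0, 0], [0, 0, 0], [0, 0, 0]], fingers=[0.1, 0.1, 0.1, 0.1, 0.1, 0.1, 0.1, 0.1, 0.1, 0.1])

```text
time: 18.98
position: [0.5128, 0.4338, 0.1264]
eef_rot: [-0.0, 0.812, 0.584, 0.001]
force: [-1.6, -0.9, -0.1]
grip_width: 0.231
grasp_force: 8.0
```

Call:
arm_command(offset=[[0, 0, 0.02], [0, 0, 0.025], [0, 0, 0.02], [0, 0, 0.01], [0, 0, 0.005], [0, 0, 0.001], [0, 0, 0.001], [0, 0, 0], [0, 0, 0]], delta_rot=[[0, 0, 0], [0, 0, 0], [0, 0, 0], [0, 0, 0], [0, 0, 0], [0, 0, 0], [0, 0, 0], [0, 0, 0], [0, 0, 0]], fingers=[0.1, 0.1, 0.1, 0.1, 0.1, 0.1, 0.1, 0.1, 0.1])

```text
time: 19.73
position: [0.5126, 0.4286, 0.046]
eef_rot: [0.0, 0.814, 0.581, 0.001]
force: [-0.2, 0.9, -0.7]
grip_width: 0.231
grasp_force: 8.0
```

Call:
arm_command(offset=[[0, -0.0015, 0.001], [0, 0, 0.001], [0, 0, 0.001], [0, 0, 0], [0, 0, 0]], delta_rot=[[0, 0, 0], [0, 0, 0], [0, 0, 0], [0, 0, 0], [0, 0, 0]], fingers=[0.1, 0.1, 0.1, 0.1, 0.1])

```text
time: 20.15
position: [0.5106, 0.429, 0.0422]
eef_rot: [-0.0, 0.814, 0.581, 0.0]
force: [-2.1, 0.1, 5.0]
grip_width: 0.224
grasp_force: 8.0
```

Call:
arm_command(offset=[[0, 0, 0], [0, 0, 0], [0, 0, 0], [0, 0, 0], [0, 0, -0.02], [0, 0, -0.03], [0, 0, -0.03], [0, 0, -0.03], [0, 0, 0], [0, 0, 0]], delta_rot=[[0, 0, 0], [0, 0, 0], [0, 0, 0], [0, 0, 0], [0, 0, 0], [0, 0, 0], [0, 0, 0], [0, 0, 0], [0, 0, 0], [0, 0, 0]], fingers=[0.27, 0.32, 0.36, 0.42, 0.42, 0.42, 0.42, 0.42, 0.42, 0.42])

```text
time: 20.98
position: [0.5115, 0.4293, 0.1537]
eef_rot: [0.0, 0.814, 0.581, 0.002]
force: [0.0, -0.4, -1.4]
grip_width: 0.418
grasp_force: 0.0
```

Run:
```python
from cell import r
from h import *
s=r.state();print(s['grip_width'],s['force'],s['time']);plan(s,.429,.082,.15,61)
c=r.capture('wrist');cv2.imwrite('pics/w6.png',c['pixels'])
```

```text
0.41771341203740386 [ 0.03353824 -0.41383228 -1.38415119] 20.9833
pos [0.5115 0.4293 0.1537] yaw -18.9 tilt [ 0.0029  0.0019 -1.    ] off(no turn) [-0.3553  0.0345  0.0028] turn z -1.395 off(after turn) [-0.0962 -0.3438  0.0028]
```

View pics/w6.png

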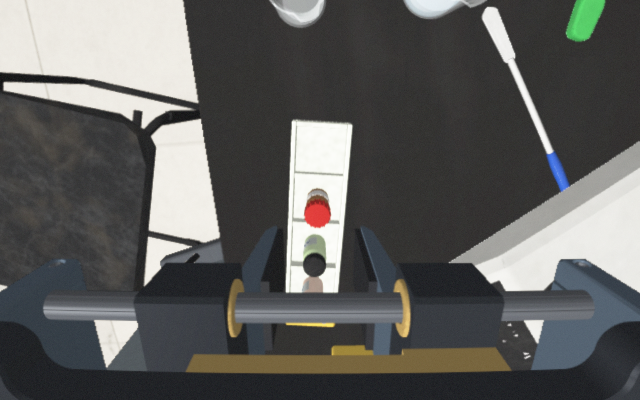

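Red stands in pocket 3 (317,207). Pocket 4 is empty at (321,147). Last is white.

Call:
arm_command(offset=[[-0.0355, 0.0035, 0], [-0.0355, 0.0035, 0], [-0.0355, 0.0035, 0], [-0.0355, 0.0035, 0], [-0.0355, 0.0035, 0], [-0.0355, 0.0035, 0], [-0.0355, 0.0035, 0], [-0.0355, 0.0035, 0], [-0.0355, 0.0035, 0], [-0.0355, 0.0035, 0]], delta_rot=[[0, 0, 0], [0, 0, 0], [0, 0, 0], [0, 0, 0], [0, 0, 0], [0, 0, 0], [0, 0, 0], [0, 0, 0], [0, 0, 0], [0, 0, 0]], fingers=[0.42, 0.42, 0.42, 0.42, 0.42, 0.42, 0.42, 0.42, 0.42, 0.42])

```text
time: 21.87
position: [0.4272, 0.0802, 0.1509]
eef_rot: [-0.001, 0.814, 0.581, -0.001]
force: [1.5, -1.0, -0.3]
grip_width: 0.419
grasp_force: 0.0
```

Call:
arm_command(offset=[[0, 0, 0], [0, 0, 0], [0, 0, 0], [0, 0, 0], [0, 0, 0], [0, 0, 0], [0, 0, 0]], delta_rot=[[0, 0, -0.116], [0, 0, -0.116], [0, 0, -0.116], [0, 0, -0.116], [0, 0, -0.116], [0, 0, -0.116], [0, 0, 0]], fingers=[0.42, 0.42, 0.42, 0.42, 0.42, 0.42, 0.42])

```text
time: 22.45
position: [0.4279, 0.0815, 0.1509]
eef_rot: [-0.001, 0.564, 0.826, -0.001]
force: [0.2, -0.5, -0.5]
grip_width: 0.418
grasp_force: 0.0
```

Call:
arm_command(offset=[[0, 0, 0], [0, 0, 0], [0, 0, 0], [0, 0, 0], [0, 0, 0], [0, 0, 0], [0, 0, 0], [0, 0, 0]], delta_rot=[[0, 0, -0.116], [0, 0, -0.116], [0, 0, -0.116], [0, 0, -0.116], [0, 0, -0.116], [0, 0, -0.116], [0, 0, 0], [0, 0, 0]], fingers=[0.42, 0.42, 0.42, 0.42, 0.42, 0.42, 0.42, 0.42])

```text
time: 23.12
position: [0.4284, 0.0816, 0.1514]
eef_rot: [-0.001, 0.255, 0.967, -0.0]
force: [0.3, 0.1, 0.1]
grip_width: 0.419
grasp_force: 0.0
```

Run:
```python
from cell import r
from h import *
s=r.state();print(s['time'],s['joints'].round(2));plan(s,.429,.082,.042,61)
c=r.capture('wrist');cv2.imwrite('pics/w7.png',c['pixels']);print(project(c,[[.436,.078,.056]]))
c=r.capture('scene');cv2.imwrite('pics/s2.png',cv2.resize(c['pixels'][80:280,250:550],None,fx=2,fy=2))
```

```text
23.1167 [ 0.05  0.34  1.88  0.    0.92 -1.  ]
pos [0.4284 0.0816 0.1514] yaw 60.5 tilt [-0.0012 -0.     -1.    ] off(no turn) [-0.0004  0.0007  0.1094] turn z -0.009 off(after turn) [-0.0005  0.0007  0.1094]
[[318.81115508 217.88866627]]
```

View pics/s2.png

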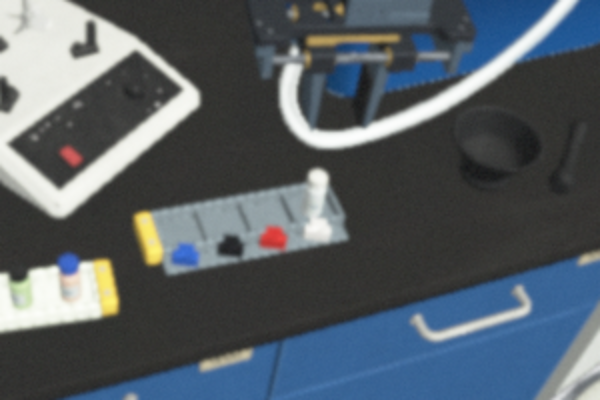

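View pics/w7.png

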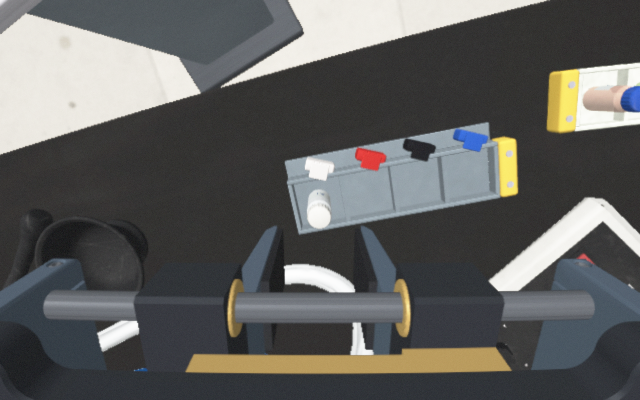

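White's cap is at (319,212), within 2 mm of my estimate. The hose's near edge is at (300,268), so I'll measure its clearance in tool axes before going down.

Run:
```python
from cell import r
from h import *
s=r.state()
c=r.capture('wrist');im=c['pixels'].astype(int)
T=rot(s['eef_rot'])
uv=np.array([(u,v) for v in range(255,370) for u in range(100,400) if im[v,u].min()>190 and 0<c['range_z'][v,u]<1])
n=cv2.undistortPoints(uv.astype(float)[:,None],c['mtx'],c['distortion'])[:,0]
z=c['range_z'][uv[:,1],uv[:,0]]
P=rot(c['rotation']).apply(np.c_[n,np.ones(len(n))]*z[:,None])+c['xyz']
t=T.inv().apply(P-s['position'])
for a in np.arange(.03,.3,.02):
    k=(P[:,2]>a)&(P[:,2]<a+.02)
    if k.sum()>3: print('world z %.2f'%a,k.sum(),'tool x max',t[k,0].max().round(3),'tool y',t[k,1].min().round(3),t[k,1].max().round(3),'world',P[k][np.argmax(t[k,0])].round(3))
```

```text
world z 0.05 631 tool x max -0.047 tool y -0.029 0.009 world [0.473 0.065 0.069]
world z 0.07 1018 tool x max -0.047 tool y -0.177 0.025 world [0.476 0.07  0.076]
world z 0.09 220 tool x max -0.048 tool y -0.174 0.026 world [0.48  0.075 0.09 ]
world z 0.11 84 tool x max -0.056 tool y 0.023 0.028 world [0.49  0.077 0.125]
world z 0.13 305 tool x max -0.057 tool y 0.02 0.033 world [0.492 0.077 0.131]
```

Call:
arm_command(offset=[[0, 0.0007, 0.02], [0, 0, 0.03], [0, 0, 0.03], [0, 0, 0.019], [0, 0, 0.01], [0, 0, 0], [0, 0, 0]], delta_rot=[[0, 0, 0], [0, 0, 0], [0, 0, 0], [0, 0, 0], [0, 0, 0], [0, 0, 0], [0, 0, 0]], fingers=[0.42, 0.42, 0.42, 0.42, 0.42, 0.42, 0.42])

```text
time: 23.85
position: [0.4288, 0.0822, 0.0427]
eef_rot: [-0.001, 0.253, 0.968, -0.0]
force: [0.4, -0.1, 0.1]
grip_width: 0.415
grasp_force: 0.0
```

Call:
arm_command(offset=[[0, 0, 0], [0, 0, 0], [0, 0, 0], [0, 0, 0], [0, 0, 0], [0, 0, 0], [0, 0, 0]], delta_rot=[[0, 0, 0], [0, 0, 0], [0, 0, 0], [0, 0, 0], [0, 0, 0], [0, 0, 0], [0, 0, 0]], fingers=[0.33, 0.27, 0.22, 0.18, 0.1, 0.1, 0.1])

```text
time: 24.43
position: [0.4294, 0.0822, 0.0433]
eef_rot: [0.0, 0.252, 0.968, 0.0]
force: [-0.3, -1.4, 8.0]
grip_width: 0.225
grasp_force: 8.0
```

Call:
arm_command(offset=[[0, 0, -0.01], [0, 0, -0.025], [0, 0, -0.025], [0, 0, -0.025], [0, 0, -0.025], [0, 0, 0], [0, 0, 0]], delta_rot=[[0, 0, 0], [0, 0, 0], [0, 0, 0], [0, 0, 0], [0, 0, 0], [0, 0, 0], [0, 0, 0]], fingers=[0.1, 0.1, 0.1, 0.1, 0.1, 0.1, 0.1])

```text
time: 25.02
position: [0.4298, 0.0823, 0.1541]
eef_rot: [0.001, 0.252, 0.968, 0.0]
force: [0.3, -0.0, -0.5]
grip_width: 0.229
grasp_force: 8.0
```

Call:
arm_command(offset=[[0, 0, 0], [0, 0, 0], [0, 0, 0], [0, 0, 0], [0, 0, 0], [0, 0, 0], [0, 0, 0]], delta_rot=[[0, 0, 0.116], [0, 0, 0.116], [0, 0, 0.116], [0, 0, 0.116], [0, 0, 0.116], [0, 0, 0.116], [0, 0, 0]], fingers=[0.1, 0.1, 0.1, 0.1, 0.1, 0.1, 0.1])

```text
time: 25.6
position: [0.4284, 0.0822, 0.152]
eef_rot: [-0.001, 0.569, 0.822, -0.001]
force: [-0.8, -0.8, -1.2]
grip_width: 0.229
grasp_force: 8.0
```

Call:
arm_command(offset=[[0, 0, 0], [0, 0, 0], [0, 0, 0], [0, 0, 0], [0, 0, 0], [0, 0, 0], [0, 0, 0], [0, 0, 0]], delta_rot=[[0, 0, 0.116], [0, 0, 0.116], [0, 0, 0.116], [0, 0, 0.116], [0, 0, 0.116], [0, 0, 0.116], [0, 0, 0], [0, 0, 0]], fingers=[0.1, 0.1, 0.1, 0.1, 0.1, 0.1, 0.1, 0.1])

```text
time: 26.27
position: [0.4288, 0.0822, 0.1524]
eef_rot: [-0.0, 0.812, 0.584, -0.0]
force: [-0.9, -0.4, 0.4]
grip_width: 0.226
grasp_force: 8.0
```

Run:
```python
from cell import r
from h import *
s=r.state();print(s['time'],s['force'],s['grip_width'])
# vial sits ~6.5 mm behind TCP along tool x
tx=rot(s['eef_rot']).apply([1,0,0]);p=np.array([.5262,.4654])+.0065*tx[:2];print(p);plan(s,*p,.152,-19)
c=r.capture('wrist');cv2.imwrite('pics/w8.png',c['pixels'])
```

```text
26.2667 [-0.85809412 -0.35158506  0.44398111] 0.2255543802224793
[0.52826642 0.47156278]
pos [0.4288 0.0822 0.1524] yaw -18.5 tilt [-1.e-03 -1.e-04 -1.e+00] off(no turn) [ 4.008e-01 -2.940e-02  3.000e-04] turn z 0.008 off(after turn) [ 4.005e-01 -3.270e-02  3.000e-04]
```

View pics/w8.png

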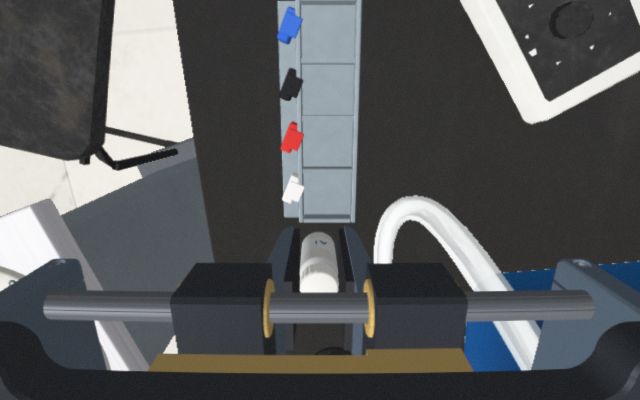

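White is held upright at (320,265) and the grey rack is empty. I'll carry it to pocket 4.

Call:
arm_command(offset=[[0.0334, -0.0025, 0], [0.0334, -0.0025, 0], [0.0334, -0.0025, 0], [0.0334, -0.0025, 0], [0.0334, -0.0025, 0], [0.0334, -0.0025, 0], [0.0334, -0.0025, 0], [0.0334, -0.0025, 0]], delta_rot=[[0, 0, 0], [0, 0, 0], [0, 0, 0], [0, 0, 0], [0, 0, 0], [0, 0, 0], [0, 0, 0], [0, 0, 0]], fingers=[0.1, 0.1, 0.1, 0.1, 0.1, 0.1, 0.1, 0.1])

```text
time: 26.98
position: [0.4967, 0.3432, 0.1526]
eef_rot: [-0.0, 0.812, 0.584, -0.0]
force: [1.4, 0.4, 0.4]
grip_width: 0.224
grasp_force: 8.0
```

Call:
arm_command(offset=[[0.0334, -0.0024, 0], [0.0334, -0.0024, 0], [0.0334, -0.0024, 0], [0.0334, -0.0024, 0], [0, 0, 0], [0, 0, 0], [0, 0, 0]], delta_rot=[[0, 0, 0], [0, 0, 0], [0, 0, 0], [0, 0, 0], [0, 0, 0], [0, 0, 0], [0, 0, 0]], fingers=[0.1, 0.1, 0.1, 0.1, 0.1, 0.1, 0.1])

```text
time: 27.57
position: [0.5305, 0.4705, 0.1522]
eef_rot: [0.0, 0.813, 0.583, -0.001]
force: [-0.0, 0.2, -1.0]
grip_width: 0.228
grasp_force: 8.0
```

Call:
arm_command(offset=[[0, 0, 0.02], [0, 0, 0.025], [0, 0, 0.025], [0, 0, 0.02], [0, 0, 0.01], [0, 0, 0.004], [0, 0, 0.002], [0, 0, 0], [0, 0, 0]], delta_rot=[[0, 0, 0], [0, 0, 0], [0, 0, 0], [0, 0, 0], [0, 0, 0], [0, 0, 0], [0, 0, 0], [0, 0, 0], [0, 0, 0]], fingers=[0.1, 0.1, 0.1, 0.1, 0.1, 0.1, 0.1, 0.1, 0.1])

```text
time: 28.32
position: [0.5316, 0.4713, 0.0482]
eef_rot: [-0.0, 0.814, 0.581, 0.001]
force: [0.5, -0.6, -0.8]
grip_width: 0.225
grasp_force: 8.0
```

Call:
arm_command(offset=[[0, -0.0015, 0.001], [0.001, -0.0015, 0.001], [0, 0, 0.001], [0, 0, 0.001], [0, 0, 0.0005], [0, 0, 0], [0, 0, 0]], delta_rot=[[0, 0, 0], [0, 0, 0], [0, 0, 0], [0, 0, 0], [0, 0, 0], [0, 0, 0], [0, 0, 0]], fingers=[0.1, 0.1, 0.1, 0.1, 0.1, 0.1, 0.1])

```text
time: 28.9
position: [0.5284, 0.4734, 0.0431]
eef_rot: [-0.0, 0.814, 0.581, 0.0]
force: [-3.6, 2.0, 7.7]
grip_width: 0.227
grasp_force: 8.0
```

Contact with the floor. I'll release, rise, and check all four.

Call:
arm_command(offset=[[0, 0, 0], [0, 0, 0], [0, 0, 0], [0, 0, 0], [0, 0, -0.02], [0, 0, -0.03], [0, 0, -0.035], [0, 0, -0.035], [0, 0, -0.035], [0, 0, 0]], delta_rot=[[0, 0, 0], [0, 0, 0], [0, 0, 0], [0, 0, 0], [0, 0, 0], [0, 0, 0], [0, 0, 0], [0, 0, 0], [0, 0, 0], [0, 0, 0]], fingers=[0.27, 0.32, 0.36, 0.42, 0.42, 0.42, 0.42, 0.42, 0.42, 0.42])

```text
time: 29.73
position: [0.531, 0.4748, 0.2052]
eef_rot: [-0.0, 0.814, 0.581, 0.005]
force: [0.5, 0.3, 1.2]
grip_width: 0.424
grasp_force: 0.0
```

Call:
arm_command(offset=[[-0.03, 0, -0.01], [-0.03, 0, -0.01], [-0.03, 0, -0.01], [-0.03, 0, -0.01], [-0.03, 0, -0.01], [-0.03, 0, -0.01], [-0.03, 0, -0.01], [0, 0, 0]], delta_rot=[[0, 0, 0], [0, 0, 0], [0, 0, 0], [0, 0, 0], [0, 0, 0], [0, 0, 0], [0, 0, 0], [0, 0, 0]], fingers=[0.42, 0.42, 0.42, 0.42, 0.42, 0.42, 0.42, 0.42])

```text
time: 30.4
position: [0.4593, 0.2707, 0.2691]
eef_rot: [0.001, 0.814, 0.581, 0.0]
force: [2.2, 1.7, 1.1]
grip_width: 0.417
grasp_force: 0.0
```

Run:
```python
from cell import r
from h import *
s=r.state();print(s['time'],s['position'])
c=r.capture('wrist')
P=np.array([[.4735,.3379,.056],[.4911,.3804,.056],[.5087,.4229,.056],[.5262,.4654,.056]])
im=c['pixels'].copy()
for p in project(c,P): cv2.drawMarker(im,tuple(int(v) for v in p.round()),(255,0,255),0,8,1)
cv2.imwrite('pics/w9.png',cv2.resize(im[:300,200:450],None,fx=2,fy=2))
```

```text
30.4 [0.45926961 0.27069546 0.26913309]
```

View pics/w9.png

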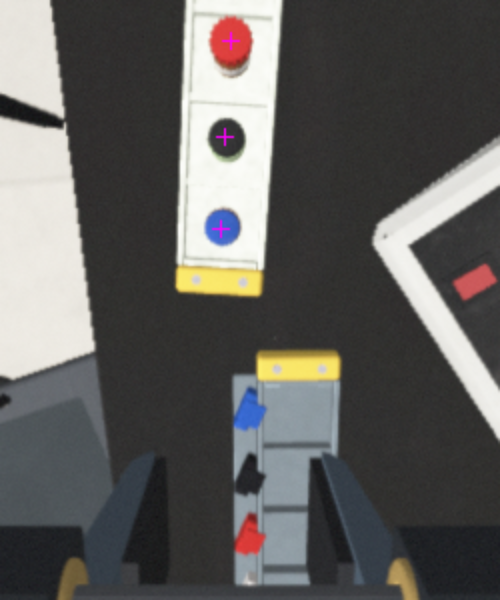

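The crop shows blue, black and red standing centred on their marks in pockets 1 to 3. I've used all 14 pictures, so I'll check white by depth.

Run:
```python
from cell import r
from h import *
C=np.array([.4999,.4017]);d=np.array([.382,.924]);e=np.array([.924,-.382])
for name in('top','scene'):
    c=r.capture(name);v,u=np.mgrid[0:400,0:640];z=c['range_z'].ravel();k=z>0
    uv=np.c_[u.ravel(),v.ravel()].astype(float)[k]
    n=cv2.undistortPoints(uv[:,None],c['mtx'],c['distortion'])[:,0]
    P=rot(c['rotation']).apply(np.c_[n,np.ones(len(n))]*z[k][:,None])+c['xyz']
    y=(P[:,:2]-C)@d;x=(P[:,:2]-C)@e
    for y0 in(-.069,-.023,.023,.069):
        m=(abs(y-y0)<.022)&(abs(x)<.03)&(P[:,2]>.047)&(P[:,2]<.075)
        print(name,y0,m.sum(),'dx,dy mm',np.round(1e3*np.array([x[m].mean(),y[m].mean()-y0]),1),'top z',np.percentile(P[m,2],90).round(4) if m.sum() else None)
```

```text
top -0.069 0 dx,dy mm [nan nan] top z None
top -0.023 0 dx,dy mm [nan nan] top z None
top 0.023 0 dx,dy mm [nan nan] top z None
top 0.069 0 dx,dy mm [nan nan] top z None
scene -0.069 101 dx,dy mm [-3.1  1. ] top z 0.0575
scene -0.023 92 dx,dy mm [-4.  -0.1] top z 0.0576
scene 0.023 126 dx,dy mm [-4.6 -0.8] top z 0.058
scene 0.069 106 dx,dy mm [-4.1  0.2] top z 0.0585<stdin>:12: RuntimeWarning: Mean of empty slice.
  ret = ret.dtype.type(ret / rcount)
```

```bash
python3 -c "
from cell import r
print(r.close_job())"
```

```text
the job is handed in; nothing more can be done
None
```

I moved all four vials upright into the white rack in their original order from the yellow end (blue, black, red, white) and handed the job in at about 30 s. A last depth check put each within about 5 mm of its pocket centre and at standing height, but the hand-in returned no verdict.

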